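Clamp the lid of the lightener canister

TASK

The lid is on the steel lightener canister but not yet clamped. Without gripping anything, swing the hinged strap over with a finger until it lies across the lid, then push the cam lever over and all the way down so that it clamps strap and lid tight. Do not lift, tip or shove the canister, and leave the bowl, brush and bottles alone.

Things in the scene. Friction and masses are not known exactly. Their poses are not given: they have to be found in the camera images.
- canister: Round steel canister standing loose on the bench, 140 mm diameter, 104 mm high without lid, about 1.7 kg. Origin: centre of its underside, z up. The strap is hinged on its +y side, the cam lever on its -y side; both swing in the canister's y-z plane through its axis. Each has a bracket 36 mm wide in x: 113 mm high at the strap, 141 mm high at the lever, reaching 100 mm from the axis.
- strap (a joint): Angle of the strap about its hinge, rad: 0 lying on the unclamped lid, 1.57 standing up, more leaning outward (starts 1.7 to 2.05, stop 2.2), about -0.03 when clamped. Stiff hinge: it stays where it is left and turns with 1 to 2 N near its end.
- strap_hinge (a point): Centre of the strap's hinge pin, 84 mm from the canister's axis on its +y side, 104 mm above the bench; the pin runs along the canister's x.
- strap_tip (a point): Outer (top) edge of the strap's free end. The strap is a straight steel flat bar 24 mm wide, 4 mm thick, cranked at the hinge: at strap angle a its top (outer) face runs at angle a above level inward, 22 mm off the pin on the upper/outer side, and ends 164 mm from the pin along it. A rubber pad under it, 84 mm from the pin, meets the lid.
- lever (a joint): Angle of the cam lever about its pin, rad: 0 fully down at its stop, lying inward above the strap and pointing at the lid's middle; 1.47 standing up, more leaning outward (starts 1.75 to 2.0, stop 2.05). It stays where it is left; near the bottom the lid's rubber pushes back, and it takes 5 to 7 N at 60 mm from the pin. If lowered before the strap, it blocks the strap.
- lever_pin (a point): Centre of the cam lever's pin, 87.5 mm from the canister's axis on its -y side, 132.5 mm above the bench; the pin runs along the canister's x.
- lever_tip (a point): Middle of the free end of the lever's handle, 90 mm from the pin. The handle is straight and makes 0.105 rad (6 degrees) more than the joint angle with level inward; its outer 56 mm is a black grip 22 mm wide, 12 mm thick (6 mm either side of the line from pin to end).
- lid (a joint): How far the steel lid (141 mm diameter) is pressed down on its rubber seal, m: 0 unclamped, about 0.002 when clamped.
- lid_center (a point): Centre of the lid's top, a raised disc 60 mm wide, 116 mm above the bench when unclamped.
- tint_bowl: Black plastic mixing bowl, 116 mm across the rim, 55 mm high, origin under its centre. To be left alone.
- tint_brush: Tint brush 200 mm long, lying on the bench, origin under its middle. To be left alone.
- developer: White plastic bottle with black cap, 72 mm diameter, 190 mm high, origin under its centre. To be left alone.
- pump_bottle: Amber pump bottle, 68 mm diameter, 180 mm high, origin under its centre. To be left alone.
Not all that is in view belongs to the job. Of the things like the canister, leave any that is yellow; of the rest the smaller one is meant.

How it is judged:
By the outcome, as a careful person would: the job done as asked, in the order asked, and still so for the second after the job is handed in, with the robot touching nothing.
It also fails if it takes over 56 s, if anything falls off the work surface, if the arm or the gripper's body presses on something with over 40 N, if the wrist force passes 120 N, or if a joint passes its speed limit or range.

ROBOT

A 6-joint arm with a two-finger parallel gripper is mounted at the origin on the work surface. World frame = base frame: x ahead of the robot, y to its left, z up, the work surface at z = 0. Lengths are in m, angles in rad, forces in N, time in s.
With the tool pointing down it reaches from about 0.4 to 0.925 m from the base axis. Payload 12.5 kg.
Tool frame: the origin (TCP) lies on the centre line of the jaws, within the pads' length; the fingertips stand 11 mm ahead of it and the grasp point (between the pads) lies 8 mm behind it (robot.tip_extent is the x of the fingertips in the tool frame, in m); x points along the fingers, y is the direction in which the jaws open and shut, and the axes are right-handed (so a half turn about x gives the same grasp; the last joint's range is limited). The gripper opens to 95 mm and grips with 3 to 60 N. Pads are 20 mm wide; open, the fingers measure 119 mm over their backs; the gripper's body (75 mm by 180 mm) begins 59 mm behind the grasp point.
Start: joints at [-1.327, 0.491, 1.559, -0, 1.092, -0.106], TCP at [0.214, -0.587, 0.196] pointing down, gripper open.
Joint ranges: [-3.1, 3.1], [-0.84, 2.19], [0.05, 2.79], [-1.13, 4.28], [0.06, 2.93], [-2.69, 2.69]. Speed limits (rad/s): [2.22, 2.22, 2.79, 3.14, 3.14, 3.14].

INTERFACE

Orientations are given as [roll, pitch, yaw] about the fixed x, y, z axes, in that order (R = Rz(yaw) Ry(pitch) Rx(roll)).
In Python, from bench import robot gives the robot as it stands.
- The arm moves only by the tool apply_moves, never from a script. Its arguments are lists of equal length, an entry for each row: "offset": the shift along the tool's x, y, z in mm, a list of three; "twist": the turn about the tool's x in rad. In form: {"offset": [[dx, dy, dz], ...], "twist": [twist, ...]}. A call has 1 to 12 rows; each row shifts and turns the commanded pose from where the row before left it, along the tool's axes as they then stand; what a row does not reach is not made up. A row lasts 1/12 s, in which the tool goes at most 41.7 mm and 7.16 degrees, less where a joint would pass 70% of its speed; a pose out of reach is approached as far as the arm can. A call is refused whole if a number of a shift passes 41.7 or a number of a turn 0.125, either way. A call with a gripper value outside its range is refused whole. "fingers" is the finger opening in mm, from 0 to 95.1, set as the call begins (left out, the last holds). The fingers move at their own pace and stop on an object; "force" is the grip in N (left out, the last holds). Time passes only in rows, so rows that do not move let the fingers close. It gives the time, the measured TCP pose, the force and the opening at its end, in the units of the state.
- robot.observe(): the state, without advancing time (a new reading comes with each control period).
- robot.grab_frame(name): name is "side" or "top" or "wrist"; returns a dict with "pixels" (420x560x3 uint8, blue, green, red), "vertical_fov" (degrees; the focal length in pixels is half the picture's height over the tangent of half this angle, whatever the lens; pixels are square), "cx", "cy" (the principal point, pixels), "k1" (the pictures are not rectified: a ray, as slopes to the right and down, at radius r is drawn at 1 + k1 r^2 times it, then the intrinsics apply), "rvec" (rotation vector, rad) and "tvec" (3), from world to camera coordinates, as OpenCV has them. Camera axes: x right, y down, z forward; pixel columns grow to the right and rows downward; lengths in m; the calibration is good to about 2 mm. A picture is of the moment at which its call begins. There is no depth.
- robot.job_done(): hands the job in, once; it reports no verdict.
Trained networks look in a picture, given as the dict that the camera call returned (one of the last four; its "shot" number tells which), for a name from the list of things; names that differ only in an ending like _2 or _b are one class to them, and where a whole thing is asked for, a point or a joint stands for the part that bears it (a point fixed in the world has none). Each returns a list of dicts, best first, with "conf" (0 to 1); they miss things now and then, are a little off and sometimes report something else, mostly with a low value. They report only what shows in the picture. A call takes as long as a camera call. They do not tell look-alikes from the thing itself.
- robot.masks_of(picture, name): "pixels" (420x560 bool, what is visible of it) and "at" ([column, row] in pixels, amid what is visible of it).
The state is a dict: "t": time; "joints": joint angles; "joint_velocities": joint speeds; "effort": joint torques, N m; "eef_pos": TCP position; "tool_rot": TCP orientation; "contact_force": force on the tool from outside, world axes, zero at the start; "wrist_torque": the same for the moment, N m; "opening": finger opening in m.
Only numpy, scipy, OpenCV 4.12 (cv2) and the standard library are available. Lean on these libraries where they do the work, as an engineer would, in place of code of your own. Each camera call takes 0.05 s, during which the arm holds its last target. There are 200 camera calls.

## Working session

There is one attempt and no reset: what is moved stays moved. The work goes in short steps, Python scripts to look and compute and a tool call to move; the robot and the scene stay as the last step left them, time stands still between calls to the robot, and variables do not carry over. Pictures are saved under pics/ and viewed, about 8 in all and at most 12, crops included, and the job is handed in when it is done.

Besides the shell and the picture viewer there is one more tool, called after "Emit:" as name([rows], argument=value, ...), one row to a line, values as JSON. apply_moves: Moves the arm, as the interface text tells. Its arguments: {"type":"object","properties":{"offset":{"type":"array"},"twist":{"type":"array"},"fingers":{"type":"number"},"force":{"type":"number"}},"required":["offset","twist"]}

```bash
mkdir -p pics; cat > h.py <<'E'
from bench import robot
import cv2,numpy as np
def K(f):
    F=210/np.tan(np.radians(f["vertical_fov"])/2); return np.array([[F,0,f["cx"]],[0,F,f["cy"]],[0,0,1.]]),np.array([f["k1"],0,0,0.])
def proj(f,P):
    k,d=K(f); return cv2.projectPoints(np.asarray(P,float).reshape(-1,3),np.asarray(f["rvec"],float),np.asarray(f["tvec"],float),k,d)[0].reshape(-1,2)
def ray(f,uv):
    k,d=K(f); R=cv2.Rodrigues(np.asarray(f["rvec"],float))[0]; t=np.asarray(f["tvec"],float).ravel()
    p=cv2.undistortPoints(np.asarray(uv,float).reshape(-1,1,2),k,d).reshape(-1,2)
    return -R.T@t, np.c_[p,np.ones(len(p))]@R
def onz(f,uv,z):
    c,d=ray(f,uv); return c+d*((z-c[2])/d[:,2])[:,None]
E
python3 - <<'E'
from h import *
fs={n:robot.grab_frame(n) for n in("side","top")}
for n,f in fs.items():
    cv2.imwrite(f"pics/{n}0.png",f["pixels"]); print(n,f["vertical_fov"],ray(f,[[280,210]]))
    for o in("canister","strap","lever","lid_center","lever_tip","strap_tip"):
        for m in robot.masks_of(f,o): print(n,o,round(m["conf"],2),m["at"],m["pixels"].sum())
print(robot.observe())
E
```

```text
side 51.51727541601893 (array([0.12084751, 0.60897896, 1.03544509]), array([[ 0.36819851, -0.50787927, -0.7788298 ]]))
side canister 0.96 [184.5, 225.8] 6286
side canister 0.95 [271.6, 149.6] 2252
side canister 0.94 [289.4, 209.4] 3114
side strap 0.95 [178.9, 227.2] 780
side strap 0.66 [265.8, 216.9] 201
side strap 0.56 [268.1, 148.0] 259
side strap 0.28 [316.2, 161.5] 246
side lever 0.78 [315.2, 159.6] 211
side lever 0.72 [185.4, 186.6] 469
side lever 0.61 [275.1, 122.9] 126
side lid_center 0.78 [287.6, 203.7] 1516
side lid_center 0.61 [276.5, 139.1] 757
side lever_tip 0.65 [181.9, 188.5] 493
side lever_tip 0.56 [275.8, 124.3] 150
side lever_tip 0.54 [311.8, 159.7] 259
side lever_tip 0.31 [290.4, 206.0] 1607
side strap_tip 0.74 [268.3, 146.3] 184
side strap_tip 0.68 [268.8, 219.0] 207
side strap_tip 0.68 [180.1, 226.8] 819
top 45.54745487013868 (array([ 0.40560437, -0.00903894,  1.44018062]), array([[ 0.12986819, -0.00385021, -0.99164938]]))
top canister 0.9 [208.3, 152.6] 5340
top canister 0.88 [288.5, 218.7] 3091
top canister 0.75 [353.5, 149.8] 2627
top strap 0.73 [338.2, 154.1] 
[... 580 characters left out ...]
.9, 217.4] 3126
{'t': 0.7, 'joints': array([-1.32663121e+00,  4.90887754e-01,  1.55886659e+00,  3.39261643e-05,
        1.09172770e+00, -1.05573426e-01]), 'joint_velocities': array([ 4.90956325e-04, -8.00083638e-05,  2.98934752e-03, -5.62757392e-04,
       -3.09873727e-04, -7.54080659e-04]), 'effort': array([-1.46197330e-03, -6.12337661e+01, -2.58407575e+01,  6.93237316e-02,
        4.47002705e-02, -4.88819660e-05]), 'eef_pos': array([ 0.21420996, -0.58717605,  0.19598008]), 'tool_rot': array([ 1.73099925,  1.5706817 , -1.0608705 ]), 'contact_force': array([-0.83714746,  0.29623264,  0.2920589 ]), 'wrist_torque': array([-0.01325183,  0.00854762,  0.00974594]), 'opening': 0.09491890256132987}
```

```bash
python3 -c "
import cv2,numpy as np
" ; ls pics
```

```text
side0.png
top0.png
```

View pics/side0.png

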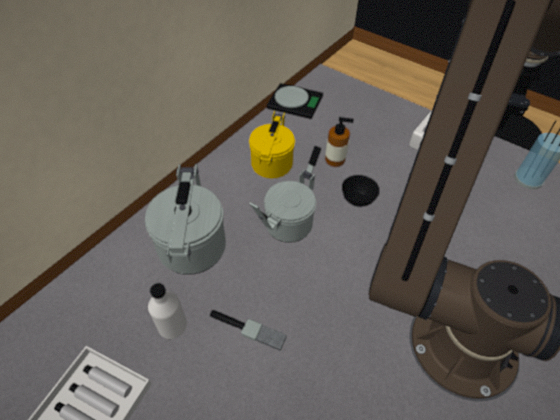

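View pics/top0.png

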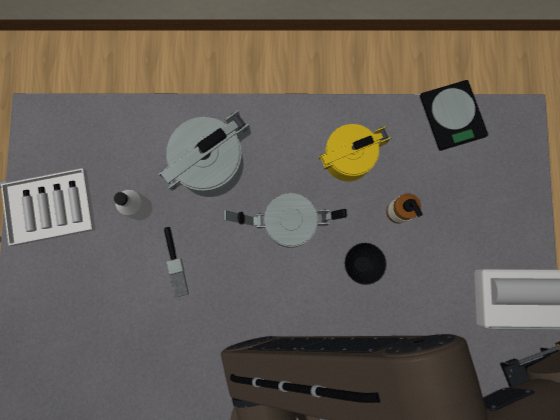

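Candidates (top picture): large steel (208,152), yellow (353,150), small steel (290,219). Yellow is excluded, and of the two steel ones the smaller at (290,219) fits. It has a strap leaning out to the left (240,217) and a lever leaning right (332,214). I'll confirm with an enlarged crop.

```bash
python3 - <<'E'
import cv2,numpy as np
t=cv2.imread("pics/top0.png")[170:270,215:365]; s=cv2.imread("pics/side0.png")[140:250,240:340]
a=cv2.resize(t,(600,400),interpolation=cv2.INTER_CUBIC)[:, :]
cv2.imwrite("pics/ct.png",cv2.resize(t,(750,500),interpolation=cv2.INTER_CUBIC))
cv2.imwrite("pics/cs.png",cv2.resize(s,(500,550),interpolation=cv2.INTER_CUBIC))
E
```

```text
(no output)
```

View pics/ct.png

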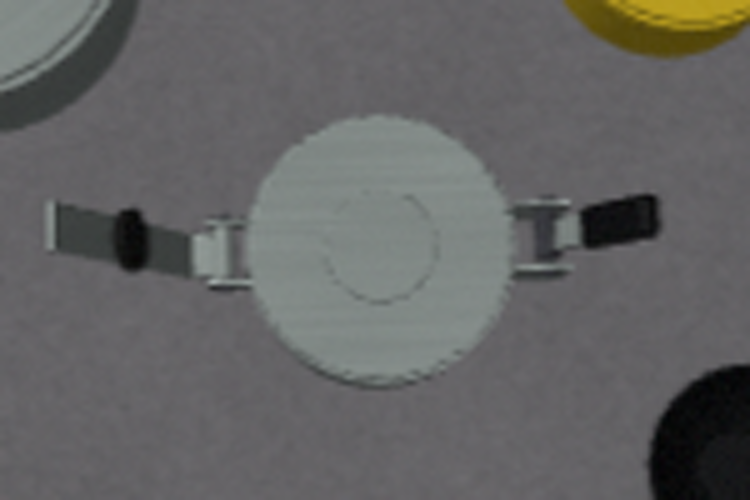

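View pics/cs.png

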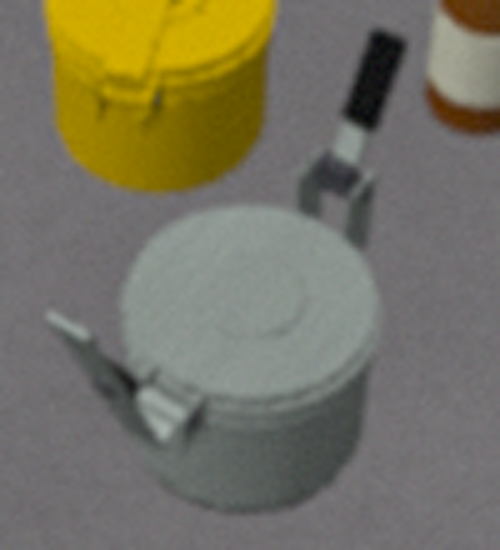

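```bash
cat >> h.py <<'E'
from scipy.optimize import least_squares
from scipy.spatial.transform import Rotation as Ro
def w(q,y,z):
    return np.array([q[0]-np.sin(q[2])*y, q[1]+np.cos(q[2])*y, z])
def tips(q):
    a,b=q[3],q[4]+.105
    return [w(q,0,.116), w(q,.084-.164*np.cos(a)+.022*np.sin(a),.104+.164*np.sin(a)+.022*np.cos(a)),
            w(q,-.0875+.09*np.cos(b),.1325+.09*np.sin(b))]
E
python3 - <<'E'
from h import *
top=robot.grab_frame("top"); side=robot.grab_frame("side")
ot=np.array([[291.2,219.6],[224,215],[346.6,213]]); os=np.array([[291,200],[253,205.5],[317.6,147.6]])
c=onz(top,ot[:1],.116)[0]; print(c)
res=lambda q: np.r_[(proj(top,tips(q))-ot).ravel(),(proj(side,tips(q))-os).ravel()]
s=least_squares(res,[c[0],c[1],0,1.9,1.9],x_scale=[.01,.01,.1,.1,.1])
print(s.x.round(4),s.fun.round(1)); print(np.round(tips(s.x),3))
q=s.x; print("lid rim ang check brackets", proj(top,[w(q,.1,.113),w(q,-.1,.141)]))
np.save("q.npy",s.x)
o=robot.observe(); print(Ro.from_euler("xyz",o["tool_rot"]).as_matrix().round(3), o["t"])
for n in("pump_bottle","developer","tint_bowl"):
    print(n,[(m["conf"],onz(top,[m["at"]],.1).round(3)) for m in robot.masks_of(top,n)[:1]])
E
```

```text
[ 0.55338276 -0.04409695  0.116     ]
[ 0.5555 -0.041   0.0385  1.9386  2.0313] [-1.2 -0.8 -0.7 -0.1 -0.9 -0.2 -0.1 -1.2  0.9 -0.1  1.8 -1. ]
[[ 0.555 -0.041  0.116]
 [ 0.549  0.122  0.249]
 [ 0.561 -0.177  0.208]]
lid rim ang check brackets [[252.56936344 220.18987325]
 [328.53919705 216.44742902]]
[[ 0.     0.343 -0.939]
 [-0.    -0.939 -0.343]
 [-1.     0.     0.   ]] 0.8
pump_bottle [(0.71, array([[ 0.585, -0.35 ,  0.1  ]]))]
developer [(0.94, array([[0.595, 0.39 , 0.1  ]]))]
tint_bowl [(0.81, array([[ 0.434, -0.239,  0.1  ]]))]
```

Confirmed: the small, non-yellow steel canister is at about (0.555,-0.041) with yaw 0.04, strap 1.94 and lever about 2.0. I'll raise the tool, line up the jaw axis with the canister's x, and close the fingers.

Emit:
apply_moves([
  [-15,0,0],
  [-15,0,0],
  [-15,0,0],
  [-15,0,0],
  [-15,0,0],
  [-15,0,0],
  [-15,0,0],
  [-15,0,0],
  [-15,0,0],
  [-15,0,0],
  [-15,0,0],
  [-15,0,0],
], twist=[-0.105,-0.105,-0.105,-0.105,-0.105,-0.105,-0.105,-0.105,-0.105,-0.105,-0.105,-0.105], fingers=0, force=20)

```text
t: 1.95
eef_pos: [0.2142, -0.587, 0.3767]
tool_rot: [0.499, 1.571, -1.028]
contact_force: [0.2, -0.1, -0.3]
opening: 0.0203
```

Emit:
apply_moves([
  [0,15,-31],
  [0,15,-31],
  [0,15,-31],
  [0,15,-31],
  [0,15,-31],
  [0,15,-31],
  [0,15,-31],
  [0,15,-31],
  [0,15,-31],
  [0,15,-31],
  [0,15,-31],
  [0,15,-31],
], twist=[0,0,0,0,0,0,0,0,0,0,0,0])

```text
t: 2.95
eef_pos: [0.3798, -0.2068, 0.3762]
tool_rot: [0.831, 1.57, -0.701]
contact_force: [1.1, -1.1, -0.2]
opening: 0.0007
```

Emit:
apply_moves([
  [0,15,-31],
  [0,15,-31],
  [0,15,-31],
  [0,15,-31],
  [0,15,-31],
  [0,15,-31],
  [0,15,-31],
  [0,15,-31],
  [0,15,-31],
  [0,15,-31],
  [0,15,-31],
  [0,0,0],
], twist=[0,0,0,0,0,0,0,0,0,0,0,0])

```text
t: 3.95
eef_pos: [0.5324, 0.143, 0.3751]
tool_rot: [-2.645, 1.57, 2.11]
contact_force: [1.1, -0.0, 1.1]
opening: 0.0006
```

Emit:
apply_moves([
  [0,8,-12],
  [0,8,-12],
  [0,0,0],
  [0,0,0],
], twist=[0,0,0,0])

```text
t: 4.28
eef_pos: [0.5465, 0.1634, 0.3757]
tool_rot: [-0.832, 1.57, -2.364]
contact_force: [-0.1, -0.0, 0.0]
opening: 0.001
```

```bash
cat >> h.py <<'E'
def scan(q,f,P):
    return proj(f,P)
E
python3 - <<'E'
from h import *
o=robot.observe(); print(o["eef_pos"])
q=np.load("q.npy"); f=robot.grab_frame("wrist"); im=f["pixels"].copy(); robot
P=tips(q)+[w(q,.084,.104),w(q,-.0875,.1325)]
for p in proj(f,P):
    print(p.round(1)); 
    if abs(p).max()<2000: cv2.drawMarker(im,tuple(int(v) for v in p),(0,0,255),0,12)
cv2.imwrite("pics/w1.png",im)
E
```

```text
[0.5464544  0.16335764 0.37572449]
[275.2 315. ]
[275.6 237.9]
[275.2 443.9]
[275.3 255.8]
[275.2 374.2]
```

View pics/w1.png

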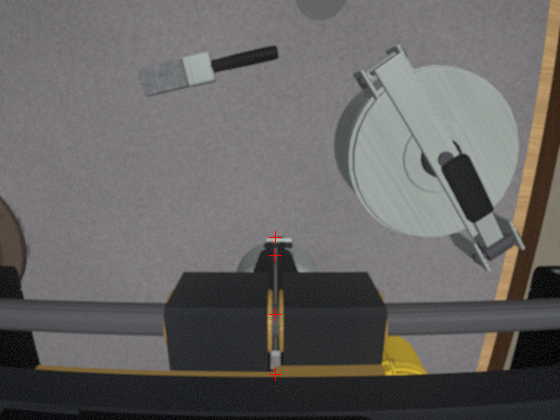

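The wrist picture agrees with the estimate: strap end at about (278,241), predicted (276,238). Next I'll lower the closed fingers outside the strap.

Emit:
apply_moves([
  [20,0,0],
  [20,0,0],
  [20,0,0],
  [20,0,0],
  [20,0,0],
  [20,0,0],
  [20,0,0],
  [10,0,0],
  [0,0,12],
  [0,0,12],
  [0,0,5],
  [0,0,5],
], twist=[0,0,0,0,0,0,0,0,0,0,0,0])

```text
t: 5.33
eef_pos: [0.5482, 0.1283, 0.2274]
tool_rot: [1.782, 1.568, 0.249]
contact_force: [-0.5, 1.7, 0.9]
opening: 0.0007
```

Emit:
apply_moves([
  [0,0,8],
  [0,0,8],
  [0,0,8],
  [0,0,8],
  [0,0,8],
  [0,0,8],
  [0,0,8],
  [0,0,8],
  [0,0,8],
  [0,0,8],
  [0,0,8],
  [0,0,7],
], twist=[0,0,0,0,0,0,0,0,0,0,0,0])

```text
t: 6.33
eef_pos: [0.5512, 0.0336, 0.2257]
tool_rot: [-1.32, 1.57, -2.852]
contact_force: [0.3, 0.8, -0.5]
opening: 0.0008
```

Emit:
apply_moves([
  [1.5,0,8],
  [2,0,8],
  [3,0,8],
  [4,0,8],
  [4.5,0,7],
  [5,0,7],
  [5,0,7],
  [5.5,0,6],
  [6,0,6],
  [6.5,0,5],
  [7,0,5],
  [7,0,4],
], twist=[0,0,0,0,0,0,0,0,0,0,0,0])

```text
t: 7.33
eef_pos: [0.5543, -0.045, 0.1681]
tool_rot: [-0.805, 1.571, -2.337]
contact_force: [-0.2, -0.0, 1.5]
opening: 0.0004
```

```bash
python3 - <<'E'
from h import *
f=robot.grab_frame("side"); g=robot.grab_frame("top")
cv2.imwrite("pics/s2.png",np.hstack([cv2.resize(f["pixels"][130:270,230:350],(360,420)),cv2.resize(g["pixels"][160:280,220:360],(420,360))[:, :] if 0 else cv2.resize(g["pixels"][160:280,225:345],(420,420))]))
E
```

```text
(no output)
```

View pics/s2.png

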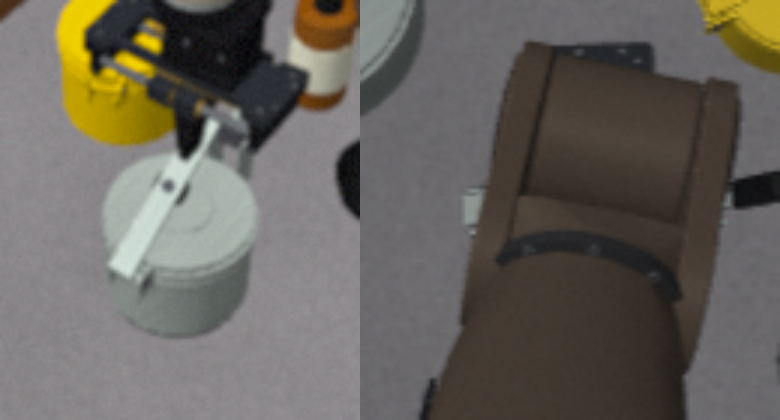

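The strap follows the finger and is nearly down (about 0.3 rad), with the end near the lever bracket. I'll press it down to the lid.

Emit:
apply_moves([
  [5,0,2],
  [5,0,2],
  [5,0,2],
  [5,0,2],
  [4,0,1],
  [3,0,1],
  [1,0,0],
  [1,0,0],
], twist=[0,0,0,0,0,0,0,0])

```text
t: 8.1
eef_pos: [0.5547, -0.0545, 0.1397]
tool_rot: [-1.386, 1.571, -2.918]
contact_force: [-0.8, -0.2, 0.7]
opening: 0.0008
```

Emit:
apply_moves([
  [1,0,0],
  [1,0,0],
  [1,0,0],
  [0,0,0],
], twist=[0,0,0,0])

```text
t: 8.43
eef_pos: [0.5547, -0.0544, 0.1369]
tool_rot: [1.021, 1.571, -0.511]
contact_force: [0.5, 0.1, 0.6]
opening: 0.0003
```

Emit:
apply_moves([
  [0.7,0,0],
  [0.7,0,0],
  [0.6,0,0],
  [0,0,0],
], twist=[0,0,0,0])

```text
t: 8.77
eef_pos: [0.5547, -0.0545, 0.1348]
tool_rot: [-0.964, 1.571, -2.496]
contact_force: [0.1, 0.4, 0.3]
opening: 0.0003
```

Emit:
apply_moves([
  [0.7,0,0],
  [0.7,0,0],
  [0.6,0,0],
  [0,0,0],
], twist=[0,0,0,0])

```text
t: 9.1
eef_pos: [0.5547, -0.0545, 0.1328]
tool_rot: [-1.504, 1.571, -3.036]
contact_force: [-0.3, -0.3, 0.3]
opening: 0.0007
```

```bash
python3 - <<'E'
from h import *
print(robot.tip_extent)
f=robot.grab_frame("side"); im=f["pixels"].copy(); q=np.load("q.npy")
c=cv2.resize(im[130:260,225:355],(600,600),interpolation=2)
for a,col in((0,(0,0,255)),(.15,(0,255,0))):
    q[3]=a; p=(proj(f,tips(q))[1]-[225,130])*600/130; cv2.drawMarker(c,tuple(int(v) for v in p),col,0,14); print(p)
cv2.imwrite("pics/s3.png",c)
E
```

```text
0.011
[377.01549867 226.20300363]
[374.92947969 203.93811127]
```

View pics/s3.png

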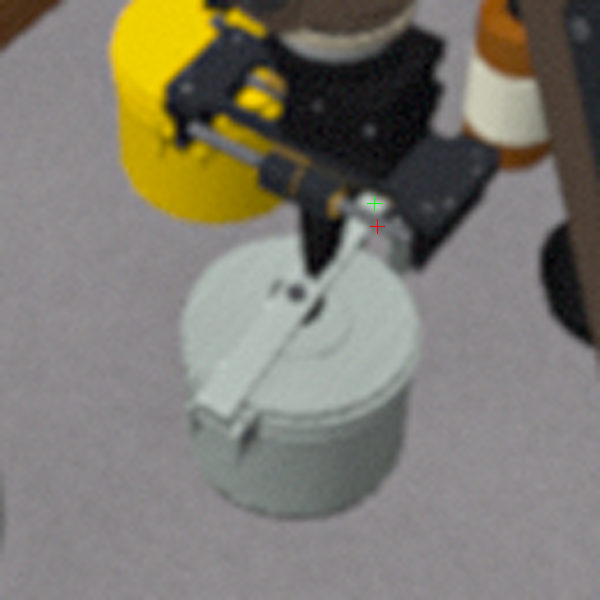

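```bash
python3 - <<'E'
from h import *
o=robot.observe(); R=Ro.from_euler("xyz",o["tool_rot"]).as_matrix(); e=o["eef_pos"]
f=robot.grab_frame("side"); q=np.load("q.npy")
x0,y0,S=265,140,9
c=cv2.resize(f["pixels"][y0:y0+66,x0:x0+66],(594,594),interpolation=2)
T=lambda P:((proj(f,P)-[x0,y0])*S).astype(int)
for z in(.011,-.02):
    pts=T([e+R@np.array([z,a*.012,b*.010]) for a,b in((-1,-1),(-1,1),(1,1),(1,-1))]); cv2.polylines(c,[pts.reshape(-1,1,2)],True,(0,0,255),1)
for a,col in((0,(0,255,0)),(.2,(255,0,0))):
    L=[]
    for sx,r in((-1,.03),(-1,.164),(1,.164),(1,.03)):
        L.append(w(q,.084-r*np.cos(a)+.022*np.sin(a),.104+r*np.sin(a)+.022*np.cos(a))+.012*sx*np.array([np.cos(q[2]),np.sin(q[2]),0]))
    cv2.polylines(c,[T(L).reshape(-1,1,2)],True,col,1)
cv2.imwrite("pics/s4.png",c)
for n in("strap","lever"): print([(m["conf"],m["at"]) for m in robot.masks_of(f,n)])
E
```

```text
[(0.97, [281.6, 203.7]), (0.84, [177.6, 226.2])]
[(0.82, [183.6, 185.3])]
```

View pics/s4.png

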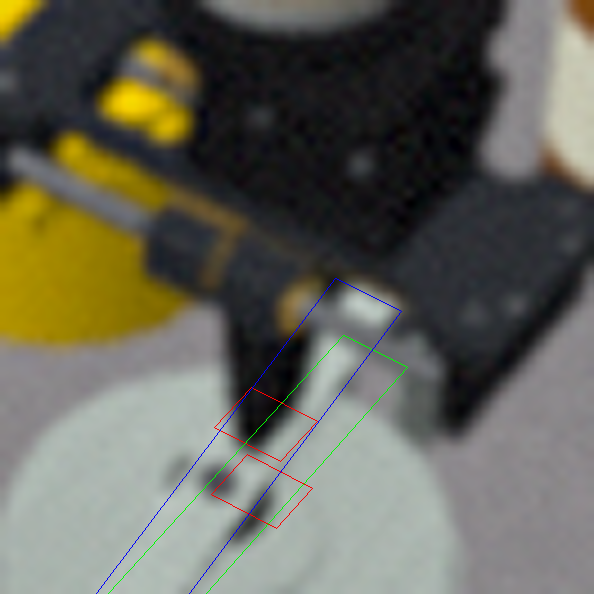

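The picture is ambiguous about where the fingertip meets the strap. I'll raise gently, watching the force, and look with a clear view.

Emit:
apply_moves([
  [-5,0,0],
  [-8,0,0],
  [-8,0,0],
  [-8,0,0],
], twist=[0,0,0,0])

```text
t: 9.63
eef_pos: [0.5549, -0.0545, 0.1631]
tool_rot: [1.207, 1.57, -0.325]
contact_force: [-0.3, -0.2, -0.3]
opening: 0.0002
```

Emit:
apply_moves([
  [-20,0,0],
  [-30,0,0],
  [-40,0,0],
  [-40,0,0],
  [-40,0,0],
], twist=[0,0,0,0,0])

```text
t: 10.05
eef_pos: [0.5541, -0.0543, 0.3349]
tool_rot: [1.244, 1.57, -0.288]
contact_force: [1.3, 0.3, -0.4]
opening: 0.0003
```

```bash
python3 - <<'E'
from h import *
o=robot.observe(); R=Ro.from_euler("xyz",o["tool_rot"]).as_matrix(); e=o["eef_pos"]; print(e)
f=robot.grab_frame("side"); g=robot.grab_frame("wrist"); q=np.load("q.npy")
x0,y0,S=240,120,6
c=cv2.resize(f["pixels"][y0:y0+120,x0:x0+66],(396,720),interpolation=2)[:600]
T=lambda P:((proj(f,P)-[x0,y0])*S).astype(int)
pts=T([e+R@np.array([.011,a*.012,b*.010]) for a,b in((-1,-1),(-1,1),(1,1),(1,-1))]); cv2.polylines(c,[pts.reshape(-1,1,2)],True,(0,0,255),1)
cv2.imwrite("pics/s5.png",np.hstack([c,cv2.resize(g["pixels"],None,fx=.72,fy=.72)[:0] if 0 else np.pad(cv2.resize(g["pixels"],(400,300)),((0,300),(0,0),(0,0)))]))
E
```

```text
[ 0.55411321 -0.05431929  0.33487258]
```

View pics/s5.png

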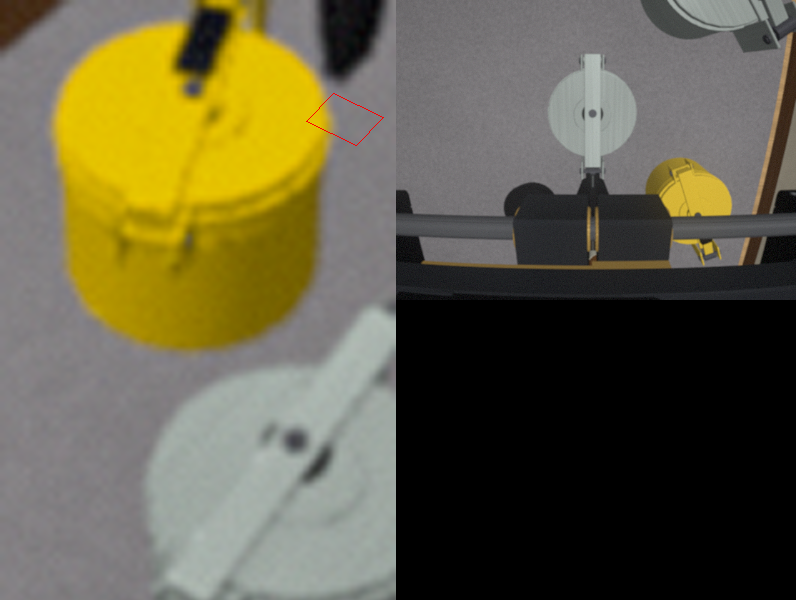

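```bash
python3 - <<'E'
from h import *
e=robot.observe()["eef_pos"]; f=robot.grab_frame("side"); q=np.load("q.npy")
print([(round(z,3),proj(f,[e[0],e[1],z]).round(1)[0]) for z in np.arange(.30,.38,.01)])
for m in robot.masks_of(f,"strap"):
    ys,xs=np.nonzero(m["pixels"]); print(m["conf"],m["at"],xs.max(),ys.min(),xs[ys<ys.min()+3].mean(),xs.min(),ys.max())
for a in(0,.1,.2,.3): q[3]=a; print(a,proj(f,tips(q))[1])
t=f["pixels"][115:140,285:310].max(2); print(t[::2,::2])
E
```

```text
[(np.float64(0.3), array([296.5, 146.8])), (np.float64(0.31), array([296.7, 143.7])), (np.float64(0.32), array([296.8, 140.6])), (np.float64(0.33), array([297. , 137.5])), (np.float64(0.34), array([297.2, 134.3])), (np.float64(0.35), array([297.4, 131.1])), (np.float64(0.36), array([297.6, 127.8])), (np.float64(0.37), array([297.8, 124.5])), (np.float64(0.38), array([298. , 121.1]))]
0.82 [266.2, 149.5] 277 132 273.3888888888889 261 161
0.68 [177.2, 226.4] 193 180 191.63636363636363 169 256
0.56 [288.2, 195.5] 307 172 302.6666666666667 268 224
0 [306.68669138 179.01065079]
0.1 [306.4663052  175.70637105]
0.2 [305.9208756  172.76172969]
0.3 [305.04328641 170.21669327]
[[126 129 127 106  35  26  21  24  21  14  23  34  30]
 [111 130 131 116  38  25  27  16  15  32  46  45  22]
 [127 129 130 123  43  26  14  21   8  70 130 122 107]
 [127 128 133 131  50  25  15  17  15  94 131 132 135]
 [129 130 130 132  54  19  20  19  24 106 134 130 130]
 [134 133 129 130  58  20  25  18  53 127 132 127 131]
 [212 168 135 134  79  22  12  28  94 135 131 129 132]
 [228 227 189 133  90  16  22  89 130 133 131 128 126]
 [227 226 228 190 118  82  89 130 133 136 131 132 129]
 [226 227 228 230 154 129 126 133 133 130 129 131 128]
 [227 228 227 228 200 133 131 130 130 133 125 128 129]
 [226 227 227 229 213 134 132 133 130 129 126 128 127]
 [227 228 226 227 221 155 128 128 130 127 125 130 130]]
```

```bash
python3 - <<'E'
from h import *
o=robot.observe(); R=Ro.from_euler("xyz",o["tool_rot"]).as_matrix(); e=o["eef_pos"]
g=robot.grab_frame("wrist"); f=robot.grab_frame("side"); c,d=ray(g,[[280,210]]); print(o["t"],"cam in tool",R.T@(c-e), "dir",R.T@d[0])
im=g["pixels"].copy()
for x,col in((.011,(0,0,255)),(-.02,(0,255,0)),(-.067,(255,0,0))):
    p=proj(g,[e+R@np.array([x,a*.012,b*.010]) for a,b in((-1,-1),(-1,1),(1,1),(1,-1))]); print(x,p.round(0).tolist())
    cv2.polylines(im,[p.astype(int).reshape(-1,1,2)],True,col,1)
s=f["pixels"].copy()
for x,col,w2,h2 in((.011,(0,0,255),.012,.01),(-.02,(0,255,0),.012,.01),(-.067,(255,0,0),.09,.0375)):
    p=proj(f,[e+R@np.array([x,a*w2,b*h2]) for a,b in((-1,-1),(-1,1),(1,1),(1,-1))])
    cv2.polylines(s,[p.astype(int).reshape(-1,1,2)],True,col,1)
cv2.imwrite("pics/w6.png",np.hstack([cv2.resize(im[210:400,140:420],(420,285)),np.pad(cv2.resize(s[50:145,235:360],(375,285)),((0,0),(0,0),(0,0)))]))
E
```

```text
10.25 cam in tool [-0.18932409  0.00039048 -0.0759558 ] dir [0.96130265 0.01424376 0.27547569]
0.011 [[253.0, 224.0], [254.0, 257.0], [294.0, 257.0], [295.0, 224.0]]
-0.02 [[250.0, 244.0], [250.0, 281.0], [298.0, 281.0], [298.0, 244.0]]
-0.067 [[241.0, 290.0], [243.0, 336.0], [305.0, 336.0], [306.0, 290.0]]
```

View pics/w6.png

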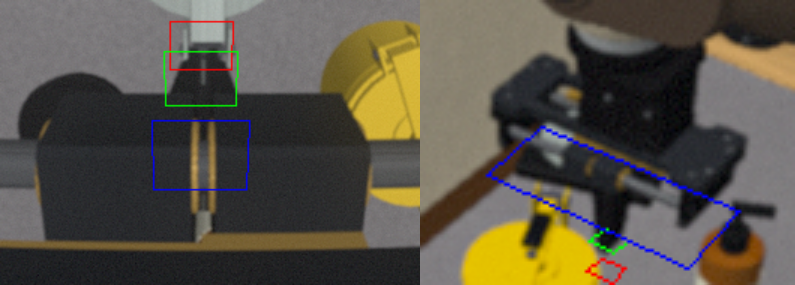

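Both views agree that the real fingertips end about 25–30 mm short of the reported tool x (0.011 claimed, about -0.017 seen). So the strap was left at about 0.2 rad rather than flat on the lid. I'll go down again with that correction, watching the force.

Emit:
apply_moves([
  [25,0,0],
  [35,0,0],
  [35,0,0],
  [35,0,0],
  [30,0,0],
  [20,0,0],
  [10,0,0],
  [6,0,0],
  [4,0,0],
  [4,0,0],
  [4,0,0],
  [3,0,0],
], twist=[0,0,0,0,0,0,0,0,0,0,0,0])

```text
t: 11.35
eef_pos: [0.5551, -0.0546, 0.1214]
tool_rot: [1.253, 1.569, -0.279]
contact_force: [0.4, -0.5, 0.6]
opening: 0.0002
```

Emit:
apply_moves([
  [2,0,0],
  [2,0,0],
  [1,0,0],
  [0,0,0],
], twist=[0,0,0,0])

```text
t: 11.68
eef_pos: [0.5547, -0.0545, 0.1159]
tool_rot: [0.5, 1.571, -1.031]
contact_force: [-0.6, 0.3, 1.1]
opening: 0.0004
```

Emit:
apply_moves([
  [1,0,0],
  [1,0,0],
  [1,0,0],
  [0,0,0],
], twist=[0,0,0,0])

```text
t: 12.02
eef_pos: [0.5547, -0.0545, 0.1128]
tool_rot: [-1.273, 1.571, -2.804]
contact_force: [-0.2, 0.0, 0.2]
opening: 0.0005
```

Emit:
apply_moves([
  [1,0,0],
  [1,0,0],
  [0,0,0],
], twist=[0,0,0])

```text
t: 12.27
eef_pos: [0.5547, -0.0545, 0.1107]
tool_rot: [-1.48, 1.571, -3.012]
contact_force: [0.3, 1.2, 0.2]
opening: 0.0009
```

Emit:
apply_moves([
  [1,0,0],
  [1,0,0],
  [0,0,0],
], twist=[0,0,0])

```text
t: 12.52
eef_pos: [0.5546, -0.0545, 0.1087]
tool_rot: [-1.345, 1.571, -2.877]
contact_force: [-0.2, -0.3, -0.0]
opening: 0.0005
```

```bash
python3 - <<'E'
from h import *
f=robot.grab_frame("side"); cv2.imwrite("pics/s7raw.png",f["pixels"])
for m in robot.masks_of(f,"strap"):
    ys,xs=np.nonzero(m["pixels"]); print(m["conf"],m["at"],xs.max(),ys.min())
E
```

```text
0.83 [285.3, 202.1] 308 179
0.75 [177.9, 228.4] 193 180
0.64 [268.1, 141.4] 275 133
```

Emit:
apply_moves([
  [1,0,0],
  [1,0,0],
  [0,0,0],
], twist=[0,0,0])

```text
t: 12.87
eef_pos: [0.5548, -0.0546, 0.1069]
tool_rot: [0.547, 1.571, -0.985]
contact_force: [-0.2, -0.5, -0.3]
opening: 0.0007
```

Emit:
apply_moves([
  [1,0,0],
  [0.5,0,0],
  [0,0,0],
], twist=[0,0,0])

```text
t: 13.12
eef_pos: [0.5548, -0.0548, 0.1058]
tool_rot: [0.65, 1.57, -0.882]
contact_force: [-0.8, -2.4, 4.9]
opening: 0.0008
```

The strap meets the lid (4.9 N at TCP z 0.106, so the real tip is about 20 mm above the reported TCP). Now I'll go up and around to the outside of the lever.

Emit:
apply_moves([
  [-15,0,0],
  [-30,0,0],
  [-40,0,0],
  [-40,0,0],
  [-10,0,30],
  [0,0,36],
  [0,0,36],
  [0,0,36],
  [0,0,38],
  [0,0,0],
], twist=[0,0,0,0,0,0,0,0,0,0])

```text
t: 13.95
eef_pos: [0.5614, -0.2358, 0.2398]
tool_rot: [-0.083, 1.57, -1.619]
contact_force: [0.1, 0.6, 0.4]
opening: 0.0002
```

```bash
python3 - <<'E'
from h import *
q=np.load("q.npy"); o=robot.observe(); R=Ro.from_euler("xyz",o["tool_rot"]).as_matrix(); e=o["eef_pos"]; print(e)
f=robot.grab_frame("side"); x0,y0=235,105
c=cv2.resize(f["pixels"][y0:y0+125,x0:x0+125],(600,600),interpolation=2)
T=lambda P:((proj(f,P)-[x0,y0])*4.8).astype(int).reshape(-1,1,2)
cv2.polylines(c,[T([e+R@np.array([-.02,a*.012,b*.010]) for a,b in((-1,-1),(-1,1),(1,1),(1,-1))])],True,(0,0,255),1)
q[3]=0
for p in T(tips(q)): cv2.drawMarker(c,tuple(int(v) for v in p[0]),(0,255,0),0,12)
cv2.imwrite("pics/s8.png",c)
for n in("strap","lever"):
  for m in robot.masks_of(f,n):
    ys,xs=np.nonzero(m["pixels"]); print(n,m["conf"],m["at"],xs.max(),ys.min())
E
```

```text
[ 0.56141164 -0.23575912  0.23978257]
strap 0.78 [266.7, 144.8] 276 133
strap 0.67 [287.4, 198.7] 308 179
strap 0.57 [176.2, 227.3] 193 181
strap 0.24 [293.2, 210.8] 320 147
lever 0.9 [185.3, 185.4] 193 167
lever 0.71 [312.9, 160.3] 321 146
lever 0.46 [276.3, 123.4] 281 115
```

View pics/s8.png

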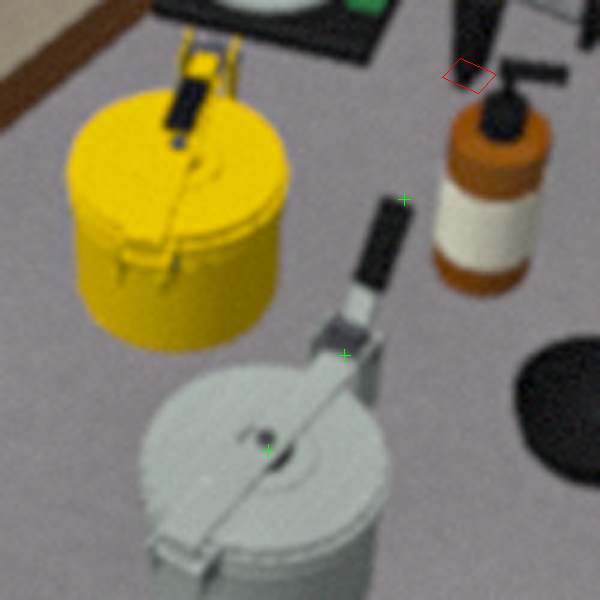

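Clear view: the strap lies across the lid with its end at the lever bracket. The lever leans outward with its tip at crop (397,205), and the fingertips match the corrected tip at (470,75). Now I'll push the lever.

Emit:
apply_moves([
  [20,2,0],
  [25,1,0],
  [20,0,0],
  [10,0,0],
  [0,0,-10],
  [0,0,-10],
  [0,0,-8],
  [0,0,-8],
  [0,0,-8],
  [0,0,-7],
  [0,0,-7],
  [0,0,-6],
], twist=[0,0,0,0,0,0,0,0,0,0,0,0])

```text
t: 15.1
eef_pos: [0.5627, -0.166, 0.1666]
tool_rot: [0.922, 1.568, -0.609]
contact_force: [1.4, -3.2, 3.2]
opening: 0.0005
```

Emit:
apply_moves([
  [0,0,-7],
  [0,0,-7],
  [0,0,-7],
  [0,0,-7],
  [0,0,-7],
  [0,0,-7],
  [0,0,-7],
  [0,0,-7],
  [0,0,-7],
  [4,0,-5],
  [4,0,-5],
  [5,0,-5],
], twist=[0,0,0,0,0,0,0,0,0,0,0,0])

```text
t: 16.1
eef_pos: [0.5589, -0.0878, 0.152]
tool_rot: [-0.973, 1.571, -2.504]
contact_force: [-0.6, -3.9, 0.4]
opening: 0.0001
```

Emit:
apply_moves([
  [4,0,-2.5],
  [4,0,-2.5],
  [4,0,-2.5],
  [3,0,-2],
  [3,0,-1],
  [2,0,-1],
  [2,0,-1],
  [0,0,0],
], twist=[0,0,0,0,0,0,0,0])

```text
t: 16.77
eef_pos: [0.5586, -0.0758, 0.1301]
tool_rot: [-0.311, 1.571, -1.843]
contact_force: [0.6, -2.1, 2.5]
opening: 0.0005
```

Emit:
apply_moves([
  [1.5,0,-0.5],
  [1,0,0],
  [1,0,0],
  [0,0,0],
], twist=[0,0,0,0])

```text
t: 17.1
eef_pos: [0.5585, -0.0751, 0.1269]
tool_rot: [2.868, 1.57, 1.336]
contact_force: [0.3, -1.3, 3.3]
opening: 0.0006
```

Force is rising as the lever nears the bottom; I'll continue down to the stop.

Emit:
apply_moves([
  [0.7,0,0],
  [0.6,0,0],
  [0.7,0,0],
  [0,0,0],
], twist=[0,0,0,0])

```text
t: 17.43
eef_pos: [0.5587, -0.0751, 0.1261]
tool_rot: [1.602, 1.57, 0.07]
contact_force: [-2.9, -0.3, 15.8]
opening: 0.0004
```

Emit:
apply_moves([
  [0.5,0,0],
  [0.5,0,0],
  [0,0,0],
], twist=[0,0,0])

```text
t: 17.68
eef_pos: [0.5588, -0.0751, 0.1258]
tool_rot: [1.492, 1.569, -0.039]
contact_force: [-5.5, 0.8, 24.6]
opening: 0.0009
```

The position has stalled at z 0.126 (0.125 predicted for lever = 0) with the force rising steeply to 24.6 N, so the lever is at its stop. I'll lift off and check.

Emit:
apply_moves([
  [-5,0,0],
  [-15,0,0],
  [-30,0,0],
  [-40,0,0],
  [-40,0,0],
  [-40,0,0],
  [-30,0,30],
  [0,0,40],
  [0,0,40],
  [0,0,40],
  [0,0,30],
  [0,0,0],
], twist=[0,0,0,0,0,0,0,0,0,0,0,0])

```text
t: 18.68
eef_pos: [0.565, -0.2591, 0.3219]
tool_rot: [-1.891, 1.569, 2.857]
contact_force: [-0.5, 0.0, -0.3]
opening: 0.0005
```

```bash
python3 - <<'E'
from h import *
q=np.load("q.npy"); print(robot.observe()["contact_force"])
f=robot.grab_frame("side"); g=robot.grab_frame("top"); q[3]=-.03;q[4]=0
def crop(f,x0,y0):
    c=cv2.resize(f["pixels"][y0:y0+90,x0:x0+90],(396,396),interpolation=2)
    for p in (proj(f,tips(q)+[w(q,.084,.104)])-[x0,y0])*4.4: cv2.drawMarker(c,tuple(int(v) for v in p),(0,0,255),0,10)
    return c
cv2.imwrite("pics/end.png",np.hstack([crop(f,245,155),crop(g,246,175)]))
E
```

```text
[-0.47033443  0.00069798 -0.29695923]
```

View pics/end.png

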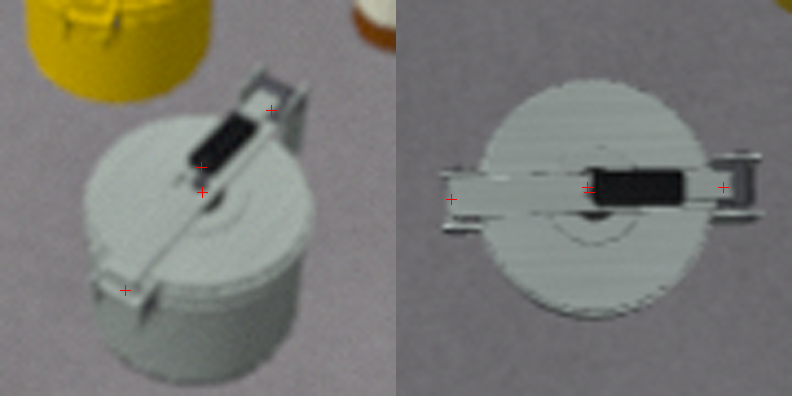

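```bash
python3 -c "
from bench import robot
print(robot.job_done(), robot.observe()['t'])"
```

```text
the job is handed in; nothing more can be done
the job is handed in; nothing more can be done
```

The lid on the small steel canister is clamped. With the fingers closed, I swung the strap over onto the lid, then pushed the cam lever over and down to its stop. I left the yellow and large steel canisters alone. The job was handed in at about 19 s with the arm clear of everything.

**Last checks:**
- **Lever:** at the bottom it stalled within 1 mm of the predicted height while the force climbed to 24.6 N. In the side and top pictures its tip sits where a fully closed lever should be.
- **Strap:** it lies across the lid under the lever.
- **Canister:** it hasn't shifted; the lid centre is at the same pixel as before, to within 1 px.
- **Force:** it read about zero after I backed off.
- **Not measured:** the lid's roughly 2 mm of compression; I take it from the lever being at its stop.

**What disagreed:** the pictures showed the real fingertips ending about 30 mm short of the stated tip position, at tool x of about -0.02 m instead of +0.011 m. My first strap push therefore stopped with the strap still about 0.2 rad up. I corrected for this, pushed the strap down until it met the lid at about 5 N, and used the corrected tip for the lever.

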